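# Fetch the collar from the back of the lane rack for measuring

## Task

The collar standing at the closed back end of the wooden lane rack is due for measuring. With the collar still in the rack, move the two shafts standing in front of it onto the black mat, upright, then set the collar down (do not drop it) centred on the comparator's round anvil, with both shafts still waiting on the mat. Then put the shafts back upright in the rack, first the tall one on the middle place and only after that the short one on the front place (leaving the collar's place empty), without disturbing the caliper and the two small parts lying beyond.

Things in the scene. Friction and masses are not known exactly. Their poses are not given: they have to be found in the camera images.
- collar_c (a point): Centre (15 mm above its underside) of the loose collar: a plain steel ring 48 mm across, 30 mm high, with a 20 mm upright bore, 0.28 kg. It starts on the rack's rear place, its top level with the side walls: grip it across its diameter with the fingers in line along the lane, once the shaft in front is gone. z up.
- tall_c (a point): Centre (65 mm above its underside) of the loose tall shaft: steel, upright, 130 mm high, 0.42 kg: foot flange 40 mm across, 12 mm high; 30 mm shank up to 112 mm above the underside; on top a 12 mm pin, 18 mm long. In the rack grip the shank above the side walls (over 33 mm above its underside). It starts on the middle or the front place. z up.
- short_c (a point): Centre (45 mm above its underside) of the loose short shaft: steel, upright, 90 mm high, 0.32 kg: foot flange 40 mm across, 12 mm high; then a 30 mm shank to its flat top with a dark centre hole. In the rack grip the shank above the side walls (over 33 mm above its underside). It starts on the middle or the front place. z up.
- rack: Fixed wooden channel, 245 mm long, 76 wide (64 inside); floor 4 mm thick, side walls 34 mm above the table; open at the front (x = -117 mm), closed at the back by an equally high end board (inner face x = 122). Three dark round marks show the places. Origin on the table under the middle place; x along the lane to the back. Rear place (collar) at x = 56, front place at x = -75, all at y = 0.
- middle_place (a point): Middle place of the rack: centre of the middle dark mark, on the floor of the lane (4 mm above the table). Axes as the rack's.
- front_place (a point): Front place of the rack: centre of the dark mark nearest the open end, on the floor of the lane (4 mm above the table). Axes as the rack's.
- mat: Fixed black rubber mat flat on the table, 130 mm (its x) by 190 mm (its y), 4 mm thick: the side area where the shafts wait. Origin at the centre of its underside, z up.
- anvil (a point): Centre of the top face of the comparator's anvil: a flat aluminium disc 70 mm across, 37 mm above the table, on a fixed grey base (110 mm wide, 25 high, x from -50 to 155). x points to the column: 28 mm thick (44 near its top), 150 high, its axis at x = 125 mm. The dial head, 152 mm high at most, is swung away behind the column, out to x = 226.

How it is judged:
On the way, in this order (a step that is already met when the one before it is completed fails the run):
1. both shafts stand upright and released on the mat, the collar still in the rack (x of tall_c in the frame of mat between -0.06 and 0.06 m and y of tall_c in the frame of mat between -0.09 and 0.09 m and z of tall_c in the frame of mat between 0.063 and 0.075 m and angle between each of tall_c, short_c's own z axis and vertical below 0.1 rad and x of short_c in the frame of mat between -0.06 and 0.06 m and y of short_c in the frame of mat between -0.09 and 0.09 m and z of short_c in the frame of mat between 0.043 and 0.055 m and contact force between the fingers and tall_shaft below 0.05 N and linear speed of each of tall_shaft, short_shaft below 0.03 m/s and contact force between the fingers and short_shaft below 0.05 N and x of collar_c in the frame of rack between 0.03 and 0.1 m and y of collar_c in the frame of rack between -0.04 and 0.04 m), for 0.2 s.
2. the collar rests centred and released on the anvil, both shafts still on the mat (horizontal distance between collar_c and anvil below 0.012 m and z of collar_c in the frame of anvil between 0.009 and 0.021 m and angle between each of collar_c, tall_c, short_c's own z axis and vertical below 0.1 rad and contact force between the fingers and collar below 0.05 N and linear speed of collar below 0.03 m/s and x of tall_c in the frame of mat between -0.06 and 0.06 m and y of tall_c in the frame of mat between -0.09 and 0.09 m and z of tall_c in the frame of mat between 0.063 and 0.075 m and x of short_c in the frame of mat between -0.06 and 0.06 m and y of short_c in the frame of mat between -0.09 and 0.09 m and z of short_c in the frame of mat between 0.043 and 0.055 m), for 0.2 s.
3. the tall shaft stands released on the middle place while the short one is still on the mat (horizontal distance between tall_c and middle_place below 0.012 m and z of tall_c in the frame of middle_place between 0.059 and 0.071 m and angle between each of tall_c, short_c's own z axis and vertical below 0.1 rad and contact force between the fingers and tall_shaft below 0.05 N and linear speed of tall_shaft below 0.03 m/s and x of short_c in the frame of mat between -0.06 and 0.06 m and y of short_c in the frame of mat between -0.09 and 0.09 m and z of short_c in the frame of mat between 0.043 and 0.055 m), for 0.2 s.
At the end, for the whole second after the job is handed in: The collar lies flat on the anvil within 12 mm of its centre, the tall shaft stands upright within 12 mm of the middle place and the short shaft within 12 mm of the front place, all released and at rest (horizontal distance between tall_c and middle_place below 0.012 m and z of tall_c in the frame of middle_place between 0.059 and 0.071 m and angle between each of tall_c, short_c, collar_c's own z axis and vertical below 0.1 rad and horizontal distance between short_c and front_place below 0.012 m and z of short_c in the frame of front_place between 0.039 and 0.051 m and horizontal distance between collar_c and anvil below 0.012 m and z of collar_c in the frame of anvil between 0.009 and 0.021 m and linear speed of each of tall_shaft, short_shaft, collar below 0.02 m/s and contact force between the fingers and tall_shaft below 0.05 N and contact force between the fingers and short_shaft below 0.05 N and contact force between the fingers and collar below 0.05 N); the robot touches nothing.
It fails at once if a bystander (caliper, brass fitting or dark plug) is moved more than 20 mm (distance of any of caliper, fitting, plug from where it was at the start of the episode above 0.02 m).
It fails at once if the collar is let go more than 15 mm above the anvil (horizontal distance between collar_c and anvil below 0.06 m and z of collar_c in the frame of anvil above 0.03 m and contact force between anything else and collar below 0.01 N).
It also fails if it takes over 125 s, if anything falls off the work surface, if the arm or the gripper's body presses on something with over 40 N, if the wrist force passes 120 N, or if a joint passes its speed limit or range.

## Robot

A 6-joint arm with a two-finger parallel gripper is mounted at the origin on the work surface. World frame = base frame: x ahead of the robot, y to its left, z up, the work surface at z = 0. Lengths are in m, angles in rad, forces in N, time in s.
With the tool pointing down it reaches from about 0.425 to 0.95 m from the base axis. Payload 3.5 kg.
Tool frame: the origin (TCP) lies at the very end of the fingers, on their centre line; the grasp point (between the pads) lies 19 mm behind it (ctrl.grip_point_offset is the distance from the TCP to the grasp point, in m); z points along the fingers, y is the line along which they close (so a half turn about z gives the same grasp; the last joint's range is limited). The gripper opens to 85 mm and grips with 20 to 120 N. Pads are 22 mm wide; open, the fingers measure 114 mm over their backs; the gripper's body (76 mm by 85 mm) begins 54 mm behind the grasp point. The pads swing forward as they close: fully open they stand 13 mm farther back than shut.
Start: joints at [1.15, 0.286, 1.577, -0, 1.279, -0.15], TCP at [0.181, 0.65, 0.231] pointing down, gripper open.
Joint ranges: [-2.77, 2.77], [-0.9, 2.22], [0.21, 2.48], [-1.53, 4.67], [0.24, 2.81], [-2.84, 2.84]. Speed limits (rad/s): [2.79, 2.79, 3.14, 3.14, 3.14, 3.14].

## Interface

Orientations are given as a unit quaternion [x, y, z, w].
In Python, from plant import ctrl gives the robot as it stands. The module is installed in compiled form; this text tells all that it offers.
- The arm moves only by the shell command python3 -m pendant 'ROWS' [OPENING] [FORCE]. ROWS is JSON, a list of rows, each an object of numbers: "dx", "dy", "dz": the shift along the tool's x, y, z in cm; "twist": the turn about the tool's z in degrees. A call has 1 to 10 rows; each row is the pose to reach, as a shift and turn from the pose commanded when the call began, along the tool's axes at that moment; what a row does not reach only later rows make up. A row lasts 1/8 s, in which the tool goes at most 62.5 mm and 10.7 degrees, less where a joint would pass 70% of its speed; a pose out of reach is approached as far as the arm can. A call with a gripper value outside its range is refused whole. OPENING is the opening in per cent of the stroke, from 0 (shut) to 100 (fully open), set as the call begins (- or left out, the last holds). The fingers move at their own pace and stop on an object; FORCE is the grip in N (left out, the last holds). Time passes only in rows, so rows that repeat a pose let the fingers close. It gives the time, the measured TCP pose, the force, the opening and the grip force at its end, in the units of the state.
- ctrl.get_state(): the state, without advancing time (a new reading comes with each control period).
- ctrl.read_camera(name): name is "side" or "top" or "wrist"; returns a dict with "img" (384x512x3 uint8, red, green, blue), "depth" (384x512 float32, m along the optical axis (not along the pixel's ray), 0 where there is no reading), "camera_matrix" (3x3 intrinsics, pixels), "distortion" ([k1, k2, p1, p2, k3] as OpenCV has them; the pictures are not rectified), "xyz" and "rotation" of the camera in the world; the wrist camera has in their place "tool_from_camera" (4x4, takes a point from camera to tool coordinates, whose origin is the TCP and whose axes are the flange's). Camera axes: x right, y up, looking along -z (the intrinsics and any distortion apply to the point x, -y, -z); pixel columns grow to the right and rows downward; lengths in m; the calibration is good to about 2 mm. A picture is of the moment at which its call begins: read the wrist's pose just before it.
- ctrl.sign_off(): hands the job in; it is judged then, once.
The state is a dict: "time": time; "qpos": joint angles; "dq": joint speeds; "joint_efforts": joint torques, N m; "eef_pos": TCP position; "tcp_rot": TCP orientation; "contact_force": force on the tool from outside, world axes, zero at the start; "wrist_torque": the same for the moment, N m; "opening": opening from 0.0 (shut) to 1.0 (fully open); "finger_force": force on a finger pad.
Only numpy, scipy, OpenCV 4.12 (cv2) and the standard library are available. Lean on these libraries where they do the work, as an engineer would, in place of code of your own. Each camera call takes 0.05 s, during which the arm holds its last target. There are 200 camera calls.

## Working session

There is one attempt and no reset: what is moved stays moved. The work goes in short steps, Python scripts to look and compute and a shell command to move; the robot and the scene stay as the last step left them, time stands still between calls to the robot, and variables do not carry over. Pictures are saved under pics/ and viewed, at most 14 in all, crops included, and the job is handed in when it is done.

```bash
mkdir -p pics; cat > h.py <<'E'
import numpy as np, cv2
from plant import ctrl
from scipy.spatial.transform import Rotation as R
def cam(name):
    s=ctrl.get_state(); c=ctrl.read_camera(name)
    if name=="wrist":
        T=np.array(c["tool_from_camera"]); Rt=R.from_quat(s["tcp_rot"]).as_matrix()
        c["rotation"]=Rt@T[:3,:3]; c["xyz"]=Rt@T[:3,3]+np.array(s["eef_pos"])
    c["rotation"]=np.array(c["rotation"])
    if c["rotation"].shape!=(3,3): c["rotation"]=R.from_quat(c["rotation"].ravel()).as_matrix()
    return c
def save(c,fn,crop=None,k=1):
    im=c["img"][:,:,::-1]
    if crop: x0,y0,x1,y1=crop; im=im[y0:y1,x0:x1]
    cv2.imwrite(fn,cv2.resize(im,None,fx=k,fy=k,interpolation=cv2.INTER_CUBIC))
def ray(c,uv):
    p=cv2.undistortPoints(np.array(uv,float).reshape(-1,1,2),np.array(c["camera_matrix"]),np.array(c["distortion"],float)).reshape(-1,2)
    d=np.c_[p[:,0],-p[:,1],-np.ones(len(p))]
    return d@c["rotation"].T
def onz(c,uv,z):
    d=ray(c,uv); o=np.array(c["xyz"]); t=(z-o[2])/d[:,2]
    return o+t[:,None]*d
def cloud(c):
    h,w=c["depth"].shape; v,u=np.mgrid[:h,:w]
    d=ray(c,np.c_[u.ravel(),v.ravel()]); z=c["depth"].ravel()
    P=np.array(c["xyz"])+d*z[:,None]; P[z==0]=np.nan
    return P.reshape(h,w,3)
def rows(p,yaw_rel=0):
    s=ctrl.get_state(); return R.from_quat(s["tcp_rot"]).inv().apply(np.array(p)-s["eef_pos"])*100
E
python3 - <<'E'
from h import *
import pickle
for n in("top","side"):
    c=cam(n); save(c,f"pics/{n}0.png",k=1.5); pickle.dump(c,open(n+".pkl","wb")); print(n,c["xyz"],c["rotation"].round(3).tolist(),c["camera_matrix"])
s=ctrl.get_state(); print(s, R.from_quat(s["tcp_rot"]).as_matrix().round(3))
E
```

```text
top [ 0.31418884 -0.01232916  0.97687936] [[0.108, 0.974, -0.199], [-0.994, 0.105, -0.023], [-0.002, 0.201, 0.98]] [[405.60505638   0.         246.13269108]
 [  0.         405.60505638 197.01377378]
 [  0.           0.           1.        ]]
side [ 0.34161861 -0.51800203  0.59937442] [[0.931, 0.266, -0.248], [-0.363, 0.642, -0.675], [-0.02, 0.719, 0.694]] [[390.72981206   0.         259.78537531]
 [  0.         390.72981206 191.59098811]
 [  0.           0.           1.        ]]
{'time': 0.1, 'qpos': array([ 1.15002002e+00,  2.87107606e-01,  1.57802337e+00,  1.93051757e-05,
        1.27867307e+00, -1.49991468e-01]), 'dq': array([-0.00217588, -0.00031267, -0.00294801, -0.00110654,  0.00043249,
       -0.00172677]), 'joint_efforts': array([ 6.11328392e-05, -4.07298875e+01, -2.93700260e+01, -1.86776538e-04,
        3.51639959e-03,  2.57788764e-05]), 'eef_pos': array([0.1802647, 0.6498537, 0.2300691]), 'tcp_rot': array([ 1.34981831e-01,  9.90847457e-01, -1.05837119e-03, -3.20148231e-04]), 'contact_force': array([ 0.16726133, -0.67777138,  0.32268132]), 'wrist_torque': array([-0.01969883,  0.02200418,  0.0059582 ]), 'finger_force': 0.0, 'opening': 1.0041010374315325} [[-0.964  0.267 -0.001]
 [ 0.267  0.964 -0.002]
 [ 0.    -0.002 -1.   ]]
```

View pics/top0.png

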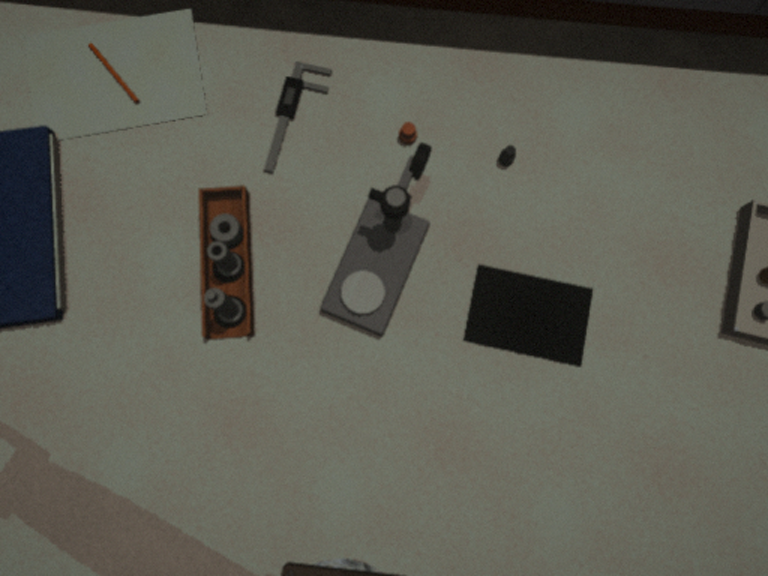

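View pics/side0.png

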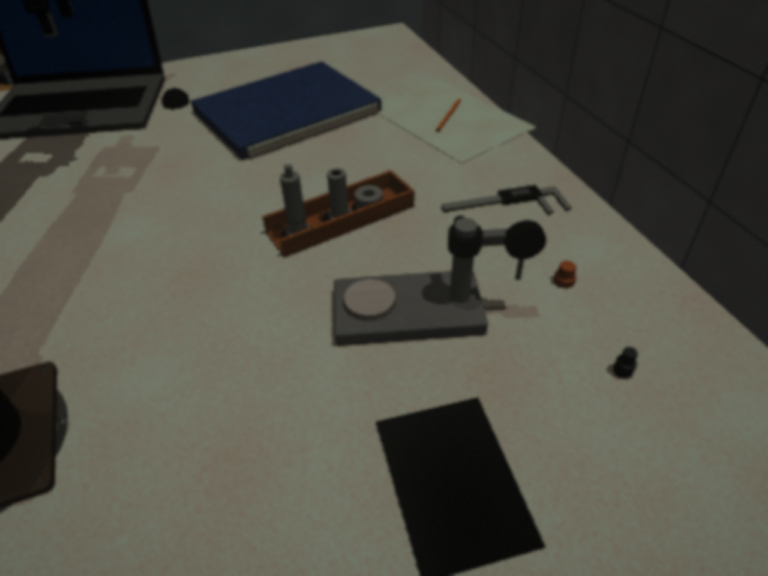

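The top view shows the rack at (200–253, 187–338), with the tall shaft (pin) in front at about (215,298), the short one in the middle at (216,250) and the collar at (225,229). The anvil is at (363,292) and the mat at (465–592, 266–365). The caliper, fitting and plug lie beyond.

```bash
cat > m.py <<'E'
from h import *
import pickle
c=pickle.load(open("top.pkl","rb")); im=c["img"].astype(int); P=cloud(c)
hsv=cv2.cvtColor(c["img"],cv2.COLOR_RGB2HSV)
def blob(mask,x0,y0,x1,y1):
    m=np.zeros(mask.shape,np.uint8); m[y0:y1,x0:x1]=mask[y0:y1,x0:x1]
    n,l,st,ce=cv2.connectedComponentsWithStats(m); i=1+st[1:,4].argmax(); return (l==i).astype(np.uint8),ce[i],st[i]
m,ce,st=blob(im.sum(2)<90,300,165,405,255); box=cv2.boxPoints(cv2.minAreaRect(np.argwhere(m)[:,::-1].astype(np.float32)))
w=onz(c,box,0.004); print("mat",w.mean(0),np.linalg.norm(np.diff(w,axis=0),axis=1),(w-w.mean(0)).round(3).tolist())
m,ce,st=blob(im.sum(2)>270,215,170,265,215); print("anvil px",ce,st,"xyz",onz(c,[ce],0.037))
m,ce,st=blob((hsv[...,1]>130)&(im[...,0]>40),125,118,175,232); box=cv2.boxPoints(cv2.minAreaRect(np.argwhere(m)[:,::-1].astype(np.float32)))
w=onz(c,box,0.034); print("rack box",box.tolist(),w.round(4).tolist(),w.mean(0))
# depth
roi=P[118:232,125:175].reshape(-1,3)
print("z pct",np.nanpercentile(roi[:,2],[5,50,90,99,100]))
for a,b in((.125,.15),(.108,.122),(.086,.1)):
    q=roi[(roi[:,2]>a)&(roi[:,2]<b)]; print(a,len(q),q.mean(0),q.min(0),q.max(0))
t=P[180:210,230:255].reshape(-1,3);print("anvil z",np.nanmedian(t[:,2]), "mat z",np.nanmedian(P[200:220,330:370,2]))
E
python3 m.py
python3 -c "
from h import *; import pickle
c=pickle.load(open('top.pkl','rb')); save(c,'pics/rack.png',(125,115,295,235),4.7)"
```

```text
mat [ 0.50882305 -0.2489357   0.004     ] [0.12751826 0.19134987 0.12630092] [[-0.053, 0.102, 0.0], [0.074, 0.086, 0.0], [0.052, -0.105, 0.0], [-0.073, -0.083, 0.0]]
anvil px [241.51207729 194.01127214] [228 180  29  29 621] xyz [[0.51152707 0.02154774 0.037     ]]
rack box [[130.80770874023438, 125.96155548095703], [163.21041870117188, 124.4185562133789], [167.94119262695312, 223.76470947265625], [135.53848266601562, 225.30770874023438]] [[0.6528, 0.3107, 0.034], [0.6654, 0.2323, 0.034], [0.423, 0.185, 0.034], [0.4113, 0.2596, 0.034]] [0.53812143 0.24687793 0.034     ]
z pct [-0.00211149  0.00423979  0.03723673  0.11657494  0.13709063]
0.125 28 [0.4613105  0.23157104 0.13245374] [0.45558556 0.22684124 0.125656  ] [0.46619305 0.23782903 0.13709063]
0.108 128 [0.46123186 0.22953769 0.11509351] [0.44749631 0.21515675 0.10907262] [0.47727034 0.24630905 0.12103762]
0.086 168 [0.52528568 0.24065905 0.09369355] [0.44733778 0.21516232 0.08611228] [0.55477706 0.25888181 0.09973086]
anvil z 0.03621112904468382 mat z 0.003668179112532477
```

View pics/rack.png

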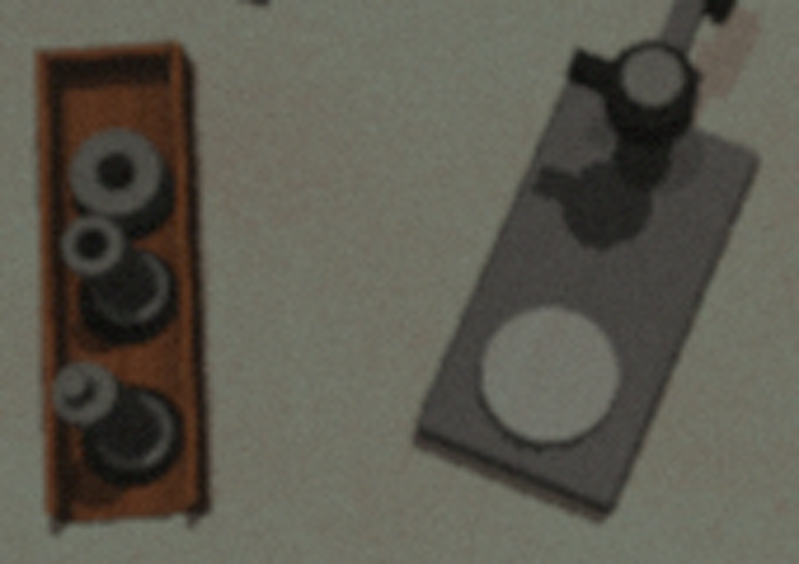

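```bash
python3 - <<'E'
from h import *; import pickle
c=pickle.load(open('top.pkl','rb'))
f=lambda pts,z: onz(c,np.array(pts)/4.7+[125,115],z)
r=f([(37,51),(180,43),(197,512),(50,520)],.034)
print("rack",r.round(4).tolist(),np.linalg.norm(np.roll(r,-1,0)-r,axis=1))
bm=(r[0]+r[1])/2; fm=(r[2]+r[3])/2; d=(bm-fm)/np.linalg.norm(bm-fm); print("yaw",np.degrees(np.arctan2(d[1],d[0])),"len",np.linalg.norm(bm-fm))
# channel x -117..128
ctr=(bm+fm)/2; o=ctr-d*.0055; print("origin",o,"front",o-.075*d,"rear",o+.056*d)
for n,p,z in(("collar",(118,176),.034),("short",(93,245),.094),("tall",(85,393),.116),("anvil",(550,375),.037)): print(n,f([p],z))
print("base corners",f([(415,437),(605,515),(758,155)],.025).round(4).tolist())
E
```

```text
rack [[0.6536, 0.3057, 0.034], [0.6661, 0.2322, 0.034], [0.4223, 0.1873, 0.034], [0.4106, 0.2592, 0.034]] [0.07452235 0.24794054 0.07285975 0.24745726]
yaw 10.631574721839888 len 0.2476974877579179
origin [0.53275478 0.24508343 0.034     ] front [0.45904224 0.23124645 0.034     ] rear [0.58779347 0.25541504 0.034     ]
collar [[0.59078303 0.25327928 0.034     ]]
short [[0.53773412 0.24295451 0.094     ]]
tall [[0.46199409 0.22916868 0.116     ]]
anvil [[0.50978916 0.02014256 0.037     ]]
base corners [[0.473, 0.0851, 0.025], [0.4438, -0.0148, 0.025], [0.6406, -0.0746, 0.025]]
```

```bash
python3 -m pendant '[{"dx":-21,"dy":-15.6,"dz":-3,"twist":-13},{"dx":-42,"dy":-31.3,"dz":-3,"twist":-26},{"dx":-42,"dy":-31.3,"dz":-3,"twist":-26},{"dx":-42,"dy":-31.3,"dz":-3,"twist":-26},{"dx":-42,"dy":-31.3,"dz":-3,"twist":-26},{"dx":-42,"dy":-31.3,"dz":-3,"twist":-26},{"dx":-42,"dy":-31.3,"dz":-3,"twist":-26},{"dx":-42,"dy":-31.3,"dz":-3,"twist":-26},{"dx":-42,"dy":-31.3,"dz":-3,"twist":-26},{"dx":-42,"dy":-31.3,"dz":-3,"twist":-26}]' 60
python3 -m pendant '[{"dx":0},{"dx":0},{"dx":0},{"dx":0}]'
python3 - <<'E'
from h import *; import pickle
s=ctrl.get_state(); print(s["eef_pos"],R.from_quat(s["tcp_rot"]).as_matrix().round(3).tolist(),s["qpos"].round(2))
c=cam("wrist"); pickle.dump(c,open("w1.pkl","wb")); save(c,"pics/w1.png",k=1.5); print(c["tool_from_camera"].round(3).tolist())
E
```

```text
time: 1.35
eef_pos: [0.5022, 0.2348, 0.2608]
tcp_rot: [-0.09, 0.996, -0.0, -0.0]
contact_force: [0.5, 0.0, -0.8]
opening: 0.599
finger_force: 0.0
[0.50223658 0.23483391 0.26082004] [[-0.984, -0.178, -0.001], [-0.178, 0.984, -0.0], [0.001, -0.0, -1.0]] [ 0.25 -0.    1.84  0.    1.3  -1.5 ]
[[-0.0, 0.949, 0.315, 0.08], [1.0, 0.0, -0.001, 0.0], [-0.001, 0.315, -0.949, -0.143], [0.0, 0.0, 0.0, 1.0]]$[0]: bad value
```

View pics/w1.png

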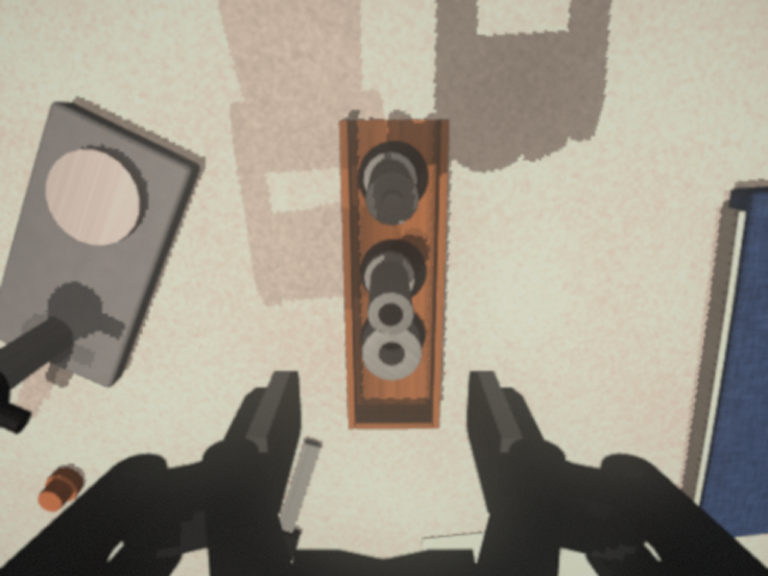

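The wrist view shows the rack (341–449, 121–428), the short shaft's top at (391,314), the collar's top at (391,353) and the tall shaft's top at about (391,205).

```bash
python3 - <<'E'
from h import *; import pickle
c=pickle.load(open('w1.pkl','rb'))
f=lambda pts,z: onz(c,np.array(pts)/1.5,z)
r=f([(341,121),(449,121),(440,428),(350,429)],.034)
print(r.round(4).tolist(),np.linalg.norm(np.roll(r,-1,0)-r,axis=1)); fm=(r[0]+r[1])/2; bm=(r[2]+r[3])/2
d=(bm-fm)/np.linalg.norm(bm-fm); print("yaw",np.degrees(np.arctan2(d[1],d[0]))); o=(bm+fm)/2-d*.0055; print("origin",o,o-.075*d,o+.056*d)
for n,p,z in(("short",(391,314),.094),("collar",(391,353),.034),("tall",(391,205),.116),("anvil",(93,196),.037)): print(n,f([p],z))
P=cloud(c); q=P[60:300,220:305].reshape(-1,3)
for a,b in((.126,.15),(.110,.121),(.089,.099)):
    k=q[(q[:,2]>a)&(q[:,2]<b)]; print(a,len(k),np.median(k,0),(k.min(0)+k.max(0))/2,np.ptp(k,axis=0))
save(c,"pics/w1c.png",(215,70,310,300),2.6)
E
```

```text
[[0.4292, 0.1927, 0.034], [0.4159, 0.2655, 0.034], [0.6547, 0.311, 0.034], [0.669, 0.2375, 0.034]] [0.0740295  0.24316368 0.07494226 0.2439824 ]
yaw 10.68290835383814
origin [0.5367896 0.2506624 0.034    ] [0.46308949 0.23675939 0.034     ] [0.59181901 0.26104331 0.034     ]
short [[0.53954989 0.24716124 0.094     ]]
collar [[0.59439508 0.25828328 0.034     ]]
tall [[0.46731044 0.23338287 0.116     ]]
anvil [[0.51016967 0.02444815 0.037     ]]
0.126 191 [0.46303855 0.23271115 0.13417366] [0.46324492 0.23277145 0.13110112] [0.01139899 0.01138297 0.00988772]
0.11 777 [0.46182911 0.23232999 0.11619619] [0.46381191 0.2328718  0.11533088] [0.02886194 0.02944363 0.01035529]
0.089 759 [0.53744005 0.24572719 0.09422529] [0.50125841 0.23961843 0.09389398] [0.1037145  0.04283206 0.00947904]
```

View pics/w1c.png

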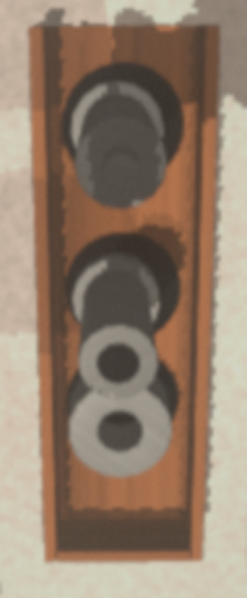

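```bash
python3 -m pendant '[{"dx":3.9,"dy":0.3,"dz":5},{"dx":3.9,"dy":0.3,"dz":10},{"dx":3.9,"dy":0.3,"dz":14},{"dx":3.9,"dy":0.3,"dz":17},{"dx":3.9,"dy":0.3,"dz":19},{"dx":3.9,"dy":0.3,"dz":19},{"dx":3.9,"dy":0.3,"dz":19}]'
python3 - <<'E'
from h import *
c=cam("wrist"); save(c,"pics/w2.png",k=1.5)
E
```

```text
$[0]: bad value
```

View pics/w2.png

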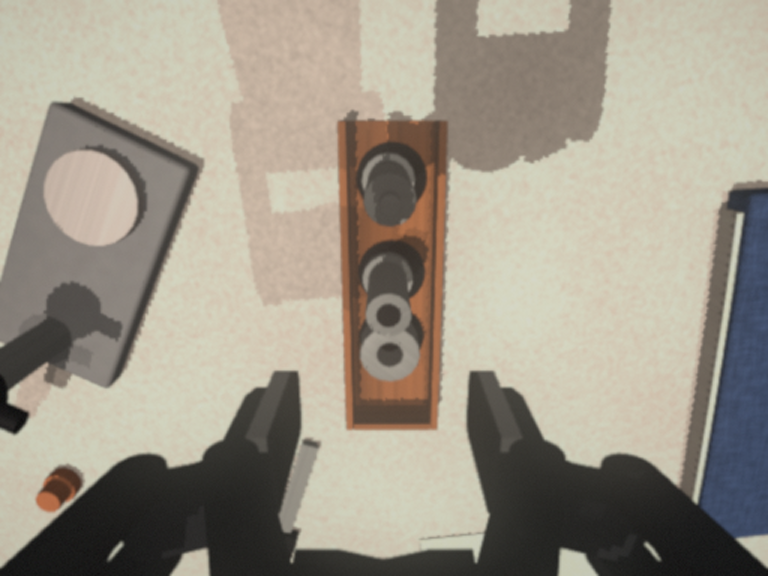

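The move was refused, so the picture is unchanged. I'll write all four keys in each row, after re-reading the settled pose.

```bash
python3 -c "
from h import *
s=ctrl.get_state(); print(s['eef_pos'],s['tcp_rot'],rows([.4628,.2315,.071]))"
python3 -m pendant '[{"dx":3.9,"dy":0.3,"dz":5,"twist":0},{"dx":3.9,"dy":0.3,"dz":10,"twist":0},{"dx":3.9,"dy":0.3,"dz":14,"twist":0},{"dx":3.9,"dy":0.3,"dz":17,"twist":0},{"dx":3.9,"dy":0.3,"dz":19,"twist":0},{"dx":3.9,"dy":0.3,"dz":19,"twist":0},{"dx":3.9,"dy":0.3,"dz":19,"twist":0}]'
```

```text
[0.50094923 0.23667062 0.26074781] [-9.12216853e-02  9.95830377e-01  1.37032942e-04 -6.67639644e-04] [ 3.82061339  0.17715856 18.97985375]
time: 2.33
eef_pos: [0.4627, 0.2332, 0.0722]
tcp_rot: [-0.092, 0.996, 0.0, 0.001]
contact_force: [0.1, -0.5, -0.1]
opening: 0.601
finger_force: 0.0
```

```bash
python3 -m pendant '[{"dx":0,"dy":0,"dz":0,"twist":0},{"dx":0,"dy":0,"dz":0,"twist":0},{"dx":0,"dy":0,"dz":0,"twist":0},{"dx":0,"dy":0,"dz":0,"twist":0},{"dx":0,"dy":0,"dz":0,"twist":0},{"dx":0,"dy":0,"dz":0,"twist":0}]' 0 50
python3 -m pendant '[{"dx":0,"dy":0,"dz":-1,"twist":0},{"dx":0,"dy":0,"dz":-5,"twist":0},{"dx":0,"dy":0,"dz":-10,"twist":0},{"dx":0,"dy":0,"dz":-10,"twist":0},{"dx":0,"dy":0,"dz":-10,"twist":0}]'
```

```text
time: 3.08
eef_pos: [0.4636, 0.2326, 0.0728]
tcp_rot: [-0.091, 0.996, 0.0, 0.001]
contact_force: [-1.3, -0.4, 5.9]
opening: 0.331
finger_force: 49.6
time: 3.7
eef_pos: [0.4612, 0.2319, 0.1695]
tcp_rot: [-0.091, 0.996, -0.0, -0.002]
contact_force: [0.2, 0.5, -3.4]
opening: 0.333
finger_force: 50.2
```

```bash
python3 -m pendant '[{"dx":0.5,"dy":-4,"dz":0,"twist":0},{"dx":1.1,"dy":-10,"dz":0,"twist":0},{"dx":1.7,"dy":-16,"dz":0,"twist":0},{"dx":2.3,"dy":-22,"dz":0,"twist":0},{"dx":2.9,"dy":-28,"dz":0,"twist":0},{"dx":3.5,"dy":-34,"dz":0,"twist":0},{"dx":4.1,"dy":-40,"dz":0,"twist":0},{"dx":4.7,"dy":-46,"dz":0,"twist":0},{"dx":5.2,"dy":-50,"dz":0,"twist":0},{"dx":5.4,"dy":-52.3,"dz":0,"twist":0}]'
python3 -m pendant '[{"dx":0,"dy":0,"dz":0,"twist":0},{"dx":0,"dy":0,"dz":0,"twist":0},{"dx":0,"dy":0,"dz":0,"twist":0}]'
python3 - <<'E'
from h import *; import pickle
s=ctrl.get_state(); print(s["eef_pos"],s["qpos"].round(2),s["opening"])
c=cam("wrist"); pickle.dump(c,open("w3.pkl","wb")); save(c,"pics/w3.png",k=1.5)
E
```

```text
time: 4.95
eef_pos: [0.5031, -0.2926, 0.168]
tcp_rot: [-0.09, 0.996, 0.002, -0.002]
contact_force: [0.3, 1.0, -4.5]
opening: 0.331
finger_force: 50.5
time: 5.32
eef_pos: [0.5046, -0.2902, 0.1709]
tcp_rot: [-0.092, 0.996, 0.001, -0.0]
contact_force: [-0.0, -0.3, -4.0]
opening: 0.332
finger_force: 50.5
[ 0.50462776 -0.29017511  0.17091099] [-0.7   0.14  1.86  0.    1.14 -2.45] 0.3321555071802672
```

View pics/w3.png

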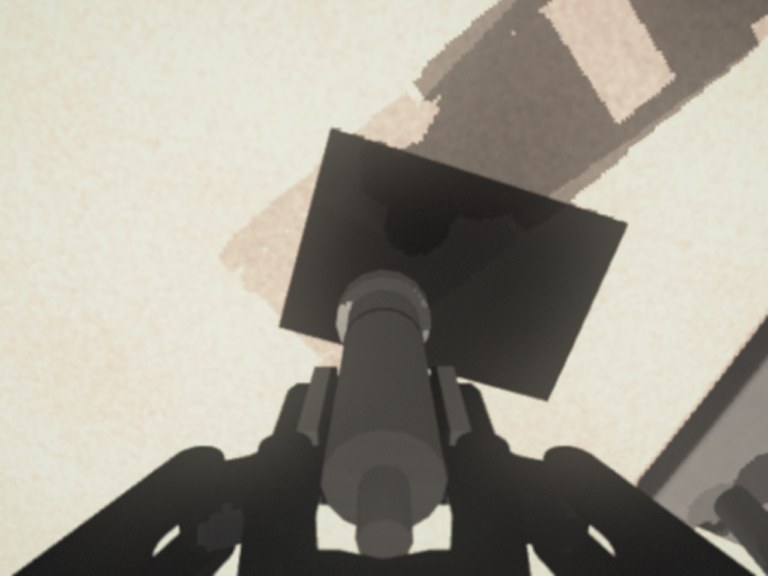

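The wrist view shows the shaft held upright over the mat, whose corners are at (332,128), (627,222), (548,400) and (280,327).

```bash
python3 - <<'E'
from h import *; import pickle
c=pickle.load(open('w3.pkl','rb'))
r=onz(c,np.array([(332,128),(627,222),(548,400),(280,327)])/1.5,.004); ctr=r.mean(0); print(r.round(4).tolist(),ctr)
my=(r[1]+r[2]-r[0]-r[3])[:2]; my/=np.linalg.norm(my); mx=np.array([my[1],-my[0]]); print("yaw",np.degrees(np.arctan2(mx[1],mx[0])))
for s in(-.045,.045): p=ctr[:2]+s*my; print(s,p,rows([*p,.074]))
d=np.array([.5046,-.2902])-ctr[:2]; print(d@mx,d@my)
E
```

```text
[[0.4356, -0.3324, 0.004], [0.4562, -0.1461, 0.004], [0.5845, -0.1594, 0.004], [0.5641, -0.3466, 0.004]] [ 0.51007943 -0.24612372  0.004     ]
yaw -6.260602947396142
-0.045 [ 0.50517215 -0.29085535] [-0.0379981  -0.05993165  9.71494859]
0.045 [ 0.51498672 -0.20139209] [-2.6447621   8.55428673  9.71976192]
-0.000640201768607288 -0.044410952082716545
```

```bash
python3 -m pendant '[{"dx":0,"dy":0,"dz":4,"twist":0},{"dx":0,"dy":0,"dz":7.5,"twist":0},{"dx":0,"dy":0,"dz":9.2,"twist":0},{"dx":0,"dy":0,"dz":9.6,"twist":0},{"dx":0,"dy":0,"dz":9.9,"twist":0},{"dx":0,"dy":0,"dz":9.9,"twist":0},{"dx":0,"dy":0,"dz":9.9,"twist":0}]'
python3 -m pendant '[{"dx":0,"dy":0,"dz":0,"twist":0},{"dx":0,"dy":0,"dz":0,"twist":0},{"dx":0,"dy":0,"dz":0,"twist":0},{"dx":0,"dy":0,"dz":0,"twist":0},{"dx":0,"dy":0,"dz":0,"twist":0}]' 60
python3 -m pendant '[{"dx":0,"dy":0,"dz":-5,"twist":0},{"dx":0,"dy":0,"dz":-10,"twist":0},{"dx":0,"dy":0,"dz":-14,"twist":0},{"dx":0,"dy":0,"dz":-14,"twist":0},{"dx":0,"dy":0,"dz":-14,"twist":0}]'
python3 -c "
from h import *
print(rows([.5385,.2463,.2]))"
```

```text
time: 6.25
eef_pos: [0.5053, -0.2923, 0.0735]
tcp_rot: [-0.091, 0.996, -0.001, 0.001]
contact_force: [-0.6, -0.3, -3.8]
opening: 0.33
finger_force: 50.7
time: 6.88
eef_pos: [0.5047, -0.2918, 0.0724]
tcp_rot: [-0.091, 0.996, -0.0, 0.0]
contact_force: [0.2, -0.3, 0.9]
opening: 0.596
finger_force: 0.0
time: 7.5
eef_pos: [0.5042, -0.2914, 0.2114]
tcp_rot: [-0.091, 0.996, 0.001, -0.001]
contact_force: [0.6, 0.6, -0.5]
opening: 0.601
finger_force: 0.0
[-13.1569339   52.24814973   1.18523073]
```

```bash
python3 -m pendant '[{"dx":-1.3,"dy":5,"dz":0,"twist":0},{"dx":-2.8,"dy":11,"dz":0,"twist":0},{"dx":-4.3,"dy":17,"dz":0,"twist":0},{"dx":-5.8,"dy":23,"dz":0,"twist":0},{"dx":-7.3,"dy":29,"dz":0,"twist":0},{"dx":-8.8,"dy":35,"dz":0,"twist":0},{"dx":-10.3,"dy":41,"dz":0,"twist":0},{"dx":-11.8,"dy":47,"dz":0,"twist":0},{"dx":-12.8,"dy":51,"dz":0,"twist":0},{"dx":-13.1,"dy":52.3,"dz":0,"twist":0}]'
python3 -m pendant '[{"dx":0,"dy":0,"dz":0,"twist":0},{"dx":0,"dy":0,"dz":0,"twist":0},{"dx":0,"dy":0,"dz":0,"twist":0}]'
python3 - <<'E'
from h import *; import pickle
s=ctrl.get_state(); print(s["eef_pos"])
c=cam("wrist"); pickle.dump(c,open("w4.pkl","wb")); P=cloud(c).reshape(-1,3)
k=P[(abs(P[:,2]-.094)<.004)&(abs(P[:,0]-.538)<.04)&(abs(P[:,1]-.246)<.03)]
print(len(k),np.median(k,0),k.min(0),k.max(0)); save(c,"pics/w4.png",k=1.5)
E
```

```text
time: 8.75
eef_pos: [0.5368, 0.2482, 0.2096]
tcp_rot: [-0.093, 0.996, -0.0, -0.002]
contact_force: [-0.6, -0.9, 0.1]
opening: 0.601
finger_force: 0.0
time: 9.12
eef_pos: [0.5385, 0.245, 0.2122]
tcp_rot: [-0.09, 0.996, -0.0, -0.0]
contact_force: [1.0, -0.4, 0.8]
opening: 0.597
finger_force: 0.0
[0.53848405 0.24495326 0.21222251]
1070 [0.53820844 0.24627828 0.09439568] [0.52408151 0.23152279 0.09002106] [0.55362591 0.26136632 0.09700324]
```

View pics/w4.png

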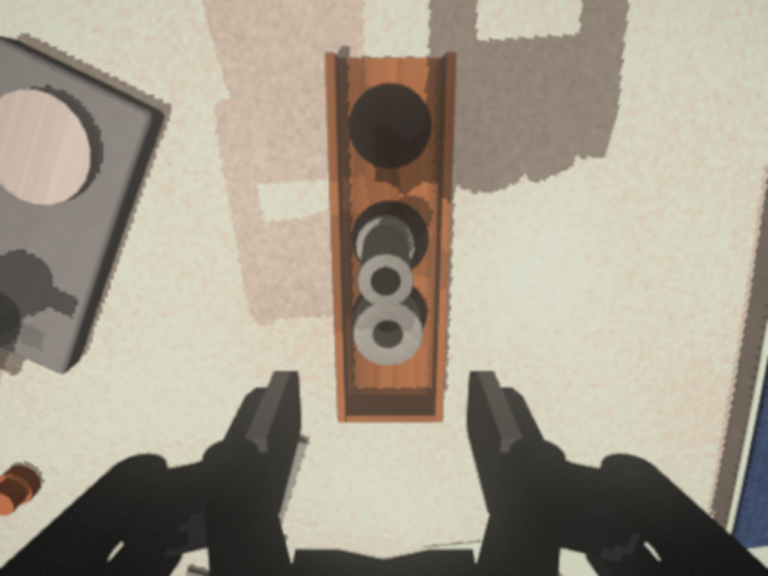

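The wrist view shows the front mark clear at (390,125), with the short shaft's top at (385,281) and the collar's top at (388,333).

```bash
python3 - <<'E'
from h import *; import pickle
c=pickle.load(open('w4.pkl','rb')); s=ctrl.get_state(); Rt=R.from_quat(s["tcp_rot"]).as_matrix(); T=c["tool_from_camera"]
f=lambda p,z: onz(c,np.array([p])/1.5,z)[0]
F=f((390,125),.004); d=np.array([np.cos(.1865),np.sin(.1865)])
print("front",F,"->middle",F[:2]+.075*d); print("short",f((385,281),.094),"collar",f((388,333),.034))
print("rows to short",rows([.5383,.2455,.051]))
E
```

```text
front [0.4620809 0.2359164 0.004    ] ->middle [0.53578034 0.24982296]
short [0.5397934  0.24658282 0.094     ] collar [0.59404895 0.25885168 0.034     ]
rows to short [1.24655995e-02 4.50949368e-02 1.61337695e+01]
```

```bash
python3 -m pendant '[{"dx":0,"dy":0.1,"dz":5,"twist":0},{"dx":0,"dy":0.1,"dz":10,"twist":0},{"dx":0,"dy":0.1,"dz":14,"twist":0},{"dx":0,"dy":0.1,"dz":16.1,"twist":0},{"dx":0,"dy":0.1,"dz":16.1,"twist":0},{"dx":0,"dy":0.1,"dz":16.1,"twist":0}]'
python3 -m pendant '[{"dx":0,"dy":0,"dz":0,"twist":0},{"dx":0,"dy":0,"dz":0,"twist":0},{"dx":0,"dy":0,"dz":0,"twist":0},{"dx":0,"dy":0,"dz":0,"twist":0},{"dx":0,"dy":0,"dz":0,"twist":0}]' 0 50
python3 -m pendant '[{"dx":0,"dy":0,"dz":-1,"twist":0},{"dx":0,"dy":0,"dz":-6,"twist":0},{"dx":0,"dy":0,"dz":-12,"twist":0},{"dx":0,"dy":0,"dz":-12,"twist":0},{"dx":0,"dy":0,"dz":-12,"twist":0}]'
python3 -c "
from h import *
print(rows([.515,-.2,.171]))"
```

```text
time: 9.93
eef_pos: [0.5398, 0.2476, 0.0534]
tcp_rot: [-0.091, 0.996, 0.0, 0.002]
contact_force: [-0.2, 0.5, 0.3]
opening: 0.602
finger_force: 0.0
time: 10.55
eef_pos: [0.5397, 0.2475, 0.0535]
tcp_rot: [-0.091, 0.996, 0.0, 0.002]
contact_force: [-0.0, -1.7, 6.8]
opening: 0.332
finger_force: 48.9
time: 11.18
eef_pos: [0.5368, 0.2471, 0.17]
tcp_rot: [-0.091, 0.996, -0.0, -0.001]
contact_force: [-0.8, -0.0, -4.2]
opening: 0.329
finger_force: 50.1
[ 10.28717777 -43.56575711  -0.07423154]
```

```bash
python3 -m pendant '[{"dx":1.2,"dy":-5,"dz":0,"twist":0},{"dx":2.6,"dy":-11,"dz":0,"twist":0},{"dx":4,"dy":-17,"dz":0,"twist":0},{"dx":5.4,"dy":-23,"dz":0,"twist":0},{"dx":6.8,"dy":-29,"dz":0,"twist":0},{"dx":8.2,"dy":-35,"dz":0,"twist":0},{"dx":9.6,"dy":-40,"dz":0,"twist":0},{"dx":10.3,"dy":-43.5,"dz":0,"twist":0},{"dx":10.3,"dy":-43.5,"dz":0,"twist":0},{"dx":10.3,"dy":-43.5,"dz":0,"twist":0}]'
python3 -m pendant '[{"dx":0,"dy":0,"dz":5,"twist":0},{"dx":0,"dy":0,"dz":9,"twist":0},{"dx":0,"dy":0,"dz":11,"twist":0},{"dx":0,"dy":0,"dz":11.6,"twist":0},{"dx":0,"dy":0,"dz":11.9,"twist":0},{"dx":0,"dy":0,"dz":11.9,"twist":0},{"dx":0,"dy":0,"dz":11.9,"twist":0}]'
python3 -m pendant '[{"dx":0,"dy":0,"dz":0,"twist":0},{"dx":0,"dy":0,"dz":0,"twist":0},{"dx":0,"dy":0,"dz":0,"twist":0},{"dx":0,"dy":0,"dz":0,"twist":0},{"dx":0,"dy":0,"dz":0,"twist":0}]' 60
python3 -m pendant '[{"dx":0,"dy":0,"dz":-5,"twist":0},{"dx":0,"dy":0,"dz":-10,"twist":0},{"dx":0,"dy":0,"dz":-16,"twist":0},{"dx":0,"dy":0,"dz":-16,"twist":0},{"dx":0,"dy":0,"dz":-16,"twist":0}]'
python3 - <<'E'
from h import *
s=ctrl.get_state(); print(s["eef_pos"], rows([.5935,.2575,.20]))
c=cam("side"); save(c,"pics/s2.png",k=1.5)
E
```

```text
time: 12.42
eef_pos: [0.5146, -0.198, 0.1687]
tcp_rot: [-0.091, 0.996, 0.002, -0.002]
contact_force: [0.2, -0.9, -3.8]
opening: 0.331
finger_force: 50.4
time: 13.3
eef_pos: [0.5162, -0.1981, 0.0535]
tcp_rot: [-0.092, 0.996, 0.001, -0.0]
contact_force: [-4.1, 4.5, 5.0]
opening: 0.335
finger_force: 51.0
time: 13.92
eef_pos: [0.516, -0.1993, 0.0522]
tcp_rot: [-0.091, 0.996, -0.0, 0.0]
contact_force: [-0.6, -0.0, 0.1]
opening: 0.599
finger_force: 0.0
time: 14.55
eef_pos: [0.5158, -0.1991, 0.2121]
tcp_rot: [-0.091, 0.996, 0.0, -0.0]
contact_force: [-0.4, 0.2, -0.8]
opening: 0.602
finger_force: 0.0
[ 0.51578973 -0.19907211  0.21208456] [-15.94961837  43.48080302   1.20814151]
```

View pics/s2.png

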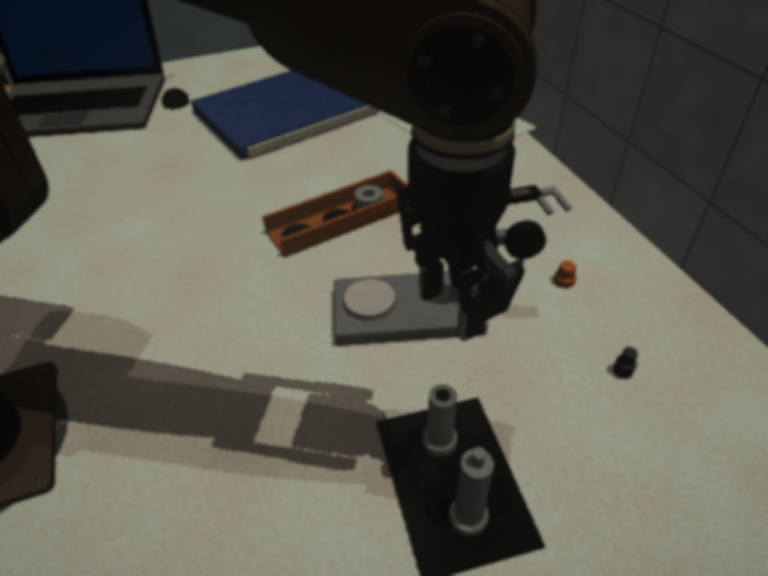

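The side view shows both shafts upright on the mat, short at (441,420) and tall at (473,490), with the collar still in the rack. Next is the collar, with a 90° twist.

```bash
python3 -m pendant '[{"dx":-1.5,"dy":4.5,"dz":0,"twist":8},{"dx":-3.2,"dy":9.5,"dz":0,"twist":18},{"dx":-5,"dy":14.5,"dz":0,"twist":28},{"dx":-6.8,"dy":19.5,"dz":0,"twist":38},{"dx":-8.6,"dy":24.5,"dz":0,"twist":48},{"dx":-10.4,"dy":29.5,"dz":0,"twist":58},{"dx":-12.2,"dy":34.5,"dz":0,"twist":68},{"dx":-14,"dy":39.5,"dz":0,"twist":78},{"dx":-15.5,"dy":42.5,"dz":0,"twist":86},{"dx":-16,"dy":43.5,"dz":0,"twist":90}]'
python3 -m pendant '[{"dx":0,"dy":0,"dz":0,"twist":0},{"dx":0,"dy":0,"dz":0,"twist":0},{"dx":0,"dy":0,"dz":0,"twist":0},{"dx":0,"dy":0,"dz":0,"twist":0}]' 85
python3 - <<'E'
from h import *; import pickle
s=ctrl.get_state(); print(s["eef_pos"],s["qpos"].round(2),R.from_quat(s["tcp_rot"]).as_matrix().round(3).tolist())
c=cam("wrist"); pickle.dump(c,open("w5.pkl","wb")); save(c,"pics/w5.png",k=1.5); P=cloud(c).reshape(-1,3)
k=P[(abs(P[:,2]-.034)<.003)&(np.hypot(P[:,0]-.594,P[:,1]-.258)<.029)]
print(len(k),np.median(k,0),k.min(0),k.max(0))
E
```

```text
time: 15.85
eef_pos: [0.593, 0.2595, 0.209]
tcp_rot: [0.64, 0.769, -0.002, -0.002]
contact_force: [0.1, 0.4, 0.3]
opening: 0.599
finger_force: 0.0
time: 16.35
eef_pos: [0.5942, 0.2571, 0.2124]
tcp_rot: [0.64, 0.769, -0.0, 0.0]
contact_force: [0.6, 0.1, -0.4]
opening: 0.849
finger_force: 0.0
[0.59419014 0.25705212 0.21237367] [ 0.25  0.24  1.67 -0.    1.23  0.07] [[-0.181, 0.983, 0.0], [0.983, 0.181, -0.0], [-0.0, 0.0, -1.0]]
1542 [0.59444135 0.26004806 0.03408739] [0.57114956 0.23478831 0.03102455] [0.61831257 0.28273292 0.03648121]
```

View pics/w5.png

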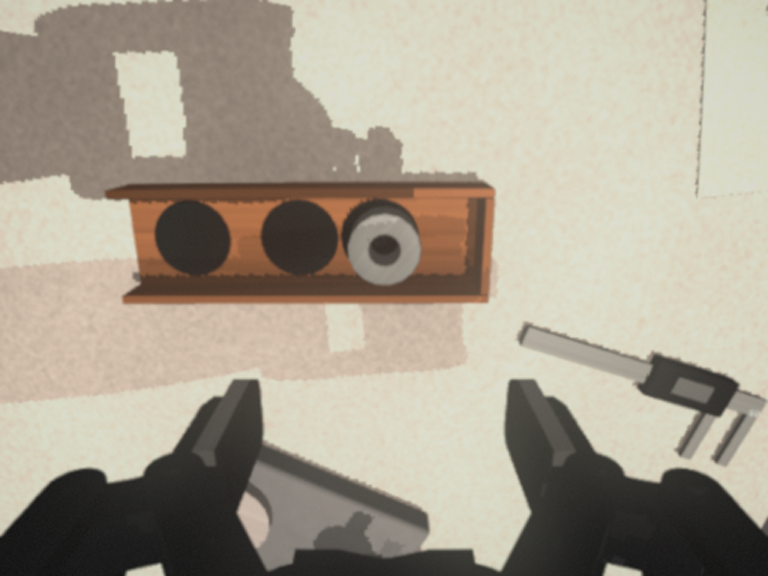

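```bash
python3 - <<'E'
from h import *; import pickle
c=pickle.load(open('w5.pkl','rb'))
f=lambda p,z: onz(c,np.array([p])/1.5,z)[0]
print("front",f((193,237),.004),"mid",f((299,237),.004),"collar",f((384.5,249),.034),rows([.5942,.259,.006]))
E
```

```text
front [0.46318715 0.23627567 0.004     ] mid [0.53648487 0.24956378 0.004     ] collar [0.59509139 0.25914383 0.034     ] [ 0.18415197  0.02497455 20.64564936]
```

The marks agree with the earlier view: middle at (0.536, 0.2497) and front at (0.4627, 0.236). I'll descend on the collar.

```bash
python3 -m pendant '[{"dx":0.2,"dy":0.1,"dz":5,"twist":0},{"dx":0.2,"dy":0.1,"dz":10,"twist":0},{"dx":0.2,"dy":0.1,"dz":15,"twist":0},{"dx":0.2,"dy":0.1,"dz":18.5,"twist":0},{"dx":0.2,"dy":0.1,"dz":20,"twist":0},{"dx":0.2,"dy":0.1,"dz":20.6,"twist":0},{"dx":0.2,"dy":0.1,"dz":20.6,"twist":0},{"dx":0.2,"dy":0.1,"dz":20.6,"twist":0}]'
python3 -m pendant '[{"dx":0,"dy":0,"dz":0,"twist":0},{"dx":0,"dy":0,"dz":0,"twist":0},{"dx":0,"dy":0,"dz":0,"twist":0},{"dx":0,"dy":0,"dz":0,"twist":0},{"dx":0,"dy":0,"dz":0,"twist":0},{"dx":0,"dy":0,"dz":0,"twist":0}]' 0 50
```

```text
time: 17.4
eef_pos: [0.5962, 0.2602, 0.0083]
tcp_rot: [0.64, 0.769, 0.001, 0.001]
contact_force: [0.5, -0.0, 1.1]
opening: 0.848
finger_force: 0.0
time: 18.15
eef_pos: [0.5956, 0.2601, 0.0078]
tcp_rot: [0.64, 0.769, 0.001, 0.0]
contact_force: [-1.0, 0.6, 5.6]
opening: 0.533
finger_force: 52.3
```

```bash
python3 -m pendant '[{"dx":0,"dy":0,"dz":-1,"twist":0},{"dx":0,"dy":0,"dz":-5,"twist":0},{"dx":0,"dy":0,"dz":-10,"twist":0},{"dx":-2.2,"dy":-1.3,"dz":-15,"twist":0},{"dx":-6.5,"dy":-3.8,"dz":-16,"twist":0},{"dx":-11.5,"dy":-6.7,"dz":-16,"twist":0},{"dx":-16.5,"dy":-9.6,"dz":-16,"twist":0},{"dx":-20,"dy":-11.6,"dz":-16,"twist":0},{"dx":-21.8,"dy":-12.7,"dz":-16,"twist":0},{"dx":-21.8,"dy":-12.7,"dz":-16,"twist":0}]'
python3 -m pendant '[{"dx":0,"dy":0,"dz":0,"twist":0},{"dx":0,"dy":0,"dz":0,"twist":0},{"dx":0,"dy":0,"dz":0,"twist":0}]'
python3 - <<'E'
from h import *; import pickle
c=cam("wrist"); pickle.dump(c,open("w6.pkl","wb")); save(c,"pics/w6.png",k=1.5)
E
```

```text
time: 19.4
eef_pos: [0.5085, 0.0213, 0.1656]
tcp_rot: [0.641, 0.768, -0.0, -0.001]
contact_force: [0.2, 0.9, -3.2]
opening: 0.541
finger_force: 52.2
time: 19.77
eef_pos: [0.5097, 0.023, 0.1662]
tcp_rot: [0.639, 0.769, -0.0, -0.0]
contact_force: [-0.6, 0.0, -3.2]
opening: 0.54
finger_force: 52.2
```

View pics/w6.png

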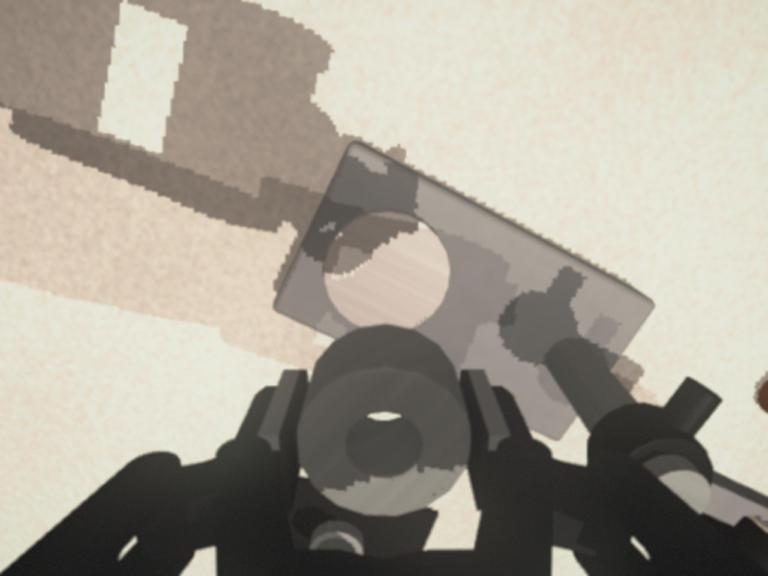

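The wrist view shows the collar held level, its top centre at (385,441), and the anvil disc centred at about (386,272).

```bash
python3 - <<'E'
from h import *; import pickle
c=pickle.load(open('w6.pkl','rb'))
f=lambda p,z: onz(c,np.array([p])/1.5,z)[0]
a=f((386.5,272),.037); k=f((385,441),.1924); print("anvil",a,[f(p,.037).round(4).tolist() for p in((323,272),(450,272),(386,210),(386,334))],"collar",k); s=ctrl.get_state(); print(s["eef_pos"])
print(R.from_quat(s["tcp_rot"]).inv().apply(a-k)*100, rows([a[0],a[1],.04]))
E
```

```text
anvil [0.51171093 0.02449833 0.037     ] [[0.4774, 0.0181, 0.037], [0.546, 0.0309, 0.037], [0.5051, 0.0581, 0.037], [0.5183, -0.0119, 0.037]] collar [0.51064296 0.0233039  0.1924    ]
[0.50968741 0.02295815 0.16623282]
[ 0.09613726  0.12944726 15.53998949] [ 0.11297066  0.22922806 12.62325657]
```

```bash
python3 -m pendant '[{"dx":0.1,"dy":0.15,"dz":4,"twist":0},{"dx":0.1,"dy":0.15,"dz":8,"twist":0},{"dx":0.1,"dy":0.15,"dz":11,"twist":0},{"dx":0.1,"dy":0.15,"dz":12.1,"twist":0},{"dx":0.1,"dy":0.15,"dz":12.5,"twist":0},{"dx":0.1,"dy":0.15,"dz":12.6,"twist":0},{"dx":0.1,"dy":0.15,"dz":12.7,"twist":0},{"dx":0.1,"dy":0.15,"dz":12.7,"twist":0},{"dx":0.1,"dy":0.15,"dz":12.7,"twist":0}]'
```

```text
time: 20.95
eef_pos: [0.5121, 0.0234, 0.0408]
tcp_rot: [0.64, 0.769, 0.001, 0.001]
contact_force: [0.1, 0.3, 3.0]
opening: 0.539
finger_force: 52.9
```

```bash
python3 -m pendant '[{"dx":0,"dy":0,"dz":0,"twist":0},{"dx":0,"dy":0,"dz":0,"twist":0},{"dx":0,"dy":0,"dz":0,"twist":0},{"dx":0,"dy":0,"dz":0,"twist":0},{"dx":0,"dy":0,"dz":0,"twist":0},{"dx":0,"dy":0,"dz":0,"twist":0}]' 80
python3 -m pendant '[{"dx":0,"dy":0,"dz":-2,"twist":0},{"dx":0,"dy":0,"dz":-8,"twist":0},{"dx":0,"dy":0,"dz":-14,"twist":0},{"dx":0,"dy":0,"dz":-17.3,"twist":0},{"dx":0,"dy":0,"dz":-17.3,"twist":0},{"dx":0,"dy":0,"dz":-17.3,"twist":0}]'
python3 - <<'E'
from h import *; import pickle
s=ctrl.get_state(); print(s["eef_pos"], rows([.5053,-.2915,.212]))
c=cam("wrist"); pickle.dump(c,open("w7.pkl","wb")); save(c,"pics/w7.png",k=1.5); P=cloud(c).reshape(-1,3)
k=P[(abs(P[:,2]-.067)<.003)&(np.hypot(P[:,0]-.512,P[:,1]-.024)<.035)]
print(len(k),np.median(k,0),k.min(0),k.max(0))
E
```

```text
time: 21.7
eef_pos: [0.5109, 0.0236, 0.0393]
tcp_rot: [0.64, 0.769, -0.0, -0.0]
contact_force: [-0.4, 0.2, -0.4]
opening: 0.799
finger_force: 0.0
time: 22.45
eef_pos: [0.51, 0.0237, 0.2108]
tcp_rot: [0.64, 0.769, -0.001, -0.001]
contact_force: [0.4, -0.0, -0.2]
opening: 0.8
finger_force: 0.0
[0.5100256  0.02372802 0.21084366] [-30.91035034  -6.20148488  -0.12479342]
1867 [0.51245628 0.02397193 0.06712021] [ 4.88864802e-01 -4.23800658e-04  6.40425744e-02] [0.53630036 0.04642585 0.06970797]
```

View pics/w7.png

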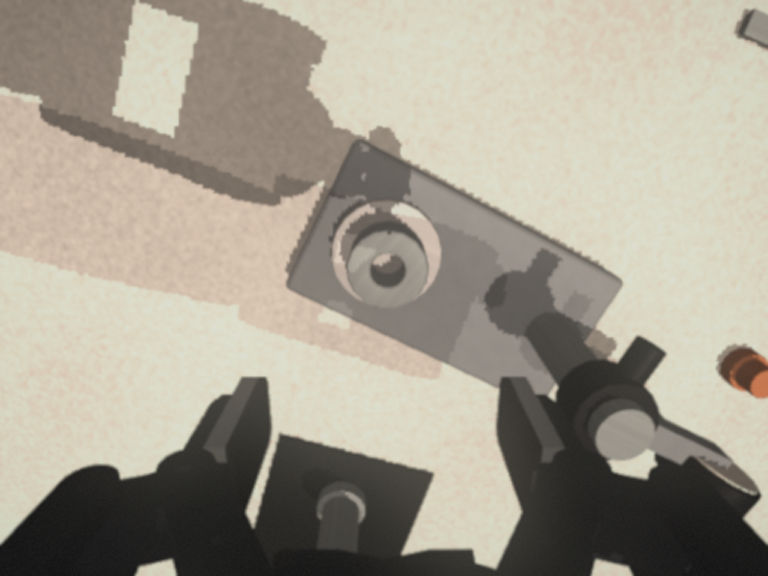

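The collar sits flat on the anvil, its top centre at (388,270), and depth gives it within 2 mm of the anvil's centre. Now the tall shaft.

```bash
python3 -m pendant '[{"dx":-4.5,"dy":-0.9,"dz":0,"twist":0},{"dx":-10.3,"dy":-2.1,"dz":0,"twist":0},{"dx":-16,"dy":-3.2,"dz":0,"twist":0},{"dx":-22,"dy":-4.4,"dz":0,"twist":0},{"dx":-27,"dy":-5.4,"dz":0,"twist":0},{"dx":-30.9,"dy":-6.2,"dz":0,"twist":0},{"dx":-30.9,"dy":-6.2,"dz":0,"twist":0},{"dx":-30.9,"dy":-6.2,"dz":0,"twist":0},{"dx":-30.9,"dy":-6.2,"dz":0,"twist":0}]' 65
python3 - <<'E'
from h import *
s=ctrl.get_state(); print(s["eef_pos"])
c=cam("wrist"); P=cloud(c).reshape(-1,3)
k=P[(abs(P[:,2]-.116)<.004)&(np.hypot(P[:,0]-.505,P[:,1]+.2915)<.025)]
m=(k.min(0)+k.max(0))/2; print(len(k),k.min(0),k.max(0),m,rows([m[0],m[1],.072]))
E
```

```text
time: 23.62
eef_pos: [0.506, -0.29, 0.2114]
tcp_rot: [0.639, 0.769, 0.0, -0.001]
contact_force: [0.5, 0.4, -0.2]
opening: 0.647
finger_force: 0.0
[ 0.50600713 -0.29004324  0.21141642]
932 [ 0.49086466 -0.30625241  0.11205484] [ 0.52040151 -0.27669866  0.11994648] [ 0.50563308 -0.29147554  0.11600066] [-0.13557938 -0.06921211 13.97982491]
```

```bash
python3 -m pendant '[{"dx":-0.1,"dy":-0.1,"dz":5,"twist":0},{"dx":-0.1,"dy":-0.1,"dz":10,"twist":0},{"dx":-0.1,"dy":-0.1,"dz":13,"twist":0},{"dx":-0.1,"dy":-0.1,"dz":14,"twist":0},{"dx":-0.1,"dy":-0.1,"dz":14,"twist":0},{"dx":-0.1,"dy":-0.1,"dz":14,"twist":0}]'
python3 -m pendant '[{"dx":0,"dy":0,"dz":0,"twist":0},{"dx":0,"dy":0,"dz":0,"twist":0},{"dx":0,"dy":0,"dz":0,"twist":0},{"dx":0,"dy":0,"dz":0,"twist":0},{"dx":0,"dy":0,"dz":0,"twist":0}]' 0 50
python3 -m pendant '[{"dx":0,"dy":0,"dz":-1,"twist":0},{"dx":0,"dy":0,"dz":-6,"twist":0},{"dx":0,"dy":0,"dz":-12,"twist":0},{"dx":0,"dy":0,"dz":-16,"twist":0},{"dx":0,"dy":0,"dz":-16,"twist":0},{"dx":0,"dy":0,"dz":-16,"twist":0}]'
python3 -c "
from h import *
print(rows([.5363,.2495,.232]))"
```

```text
time: 24.42
eef_pos: [0.5066, -0.2934, 0.0744]
tcp_rot: [0.639, 0.769, -0.0, 0.002]
contact_force: [-0.1, 0.5, 0.2]
opening: 0.652
finger_force: 0.0
time: 25.05
eef_pos: [0.5059, -0.2934, 0.0739]
tcp_rot: [0.64, 0.769, -0.0, 0.001]
contact_force: [-2.5, -0.2, 6.6]
opening: 0.328
finger_force: 49.1
time: 25.8
eef_pos: [0.5041, -0.2916, 0.2291]
tcp_rot: [0.64, 0.769, 0.0, -0.003]
contact_force: [-0.0, 0.1, -5.3]
opening: 0.334
finger_force: 50.7
[52.61995629 13.0109078  -0.11760105]
```

```bash
python3 -m pendant '[{"dx":5,"dy":1.2,"dz":0,"twist":0},{"dx":11,"dy":2.7,"dz":0,"twist":0},{"dx":17,"dy":4.2,"dz":0,"twist":0},{"dx":23,"dy":5.7,"dz":0,"twist":0},{"dx":29,"dy":7.2,"dz":0,"twist":0},{"dx":35,"dy":8.7,"dz":0,"twist":0},{"dx":41,"dy":10.1,"dz":0,"twist":0},{"dx":47,"dy":11.6,"dz":0,"twist":0},{"dx":51,"dy":12.6,"dz":0,"twist":0},{"dx":52.6,"dy":13,"dz":0,"twist":0}]'
python3 -m pendant '[{"dx":0,"dy":0,"dz":0,"twist":0},{"dx":0,"dy":0,"dz":2,"twist":0},{"dx":0,"dy":0,"dz":2,"twist":0},{"dx":0,"dy":0,"dz":2,"twist":0},{"dx":0,"dy":0,"dz":2,"twist":0}]'
python3 - <<'E'
from h import *; import pickle
s=ctrl.get_state(); print(s["eef_pos"],rows([.5363,.2495,.072]))
c=cam("wrist"); pickle.dump(c,open("w8.pkl","wb")); save(c,"pics/w8.png",k=1.5)
P=cloud(c).reshape(-1,3); zt=s["eef_pos"][2]-.0735+.116
k=P[(abs(P[:,2]-zt)<.004)&(np.hypot(P[:,0]-.536,P[:,1]-.2495)<.022)]; print(len(k),k.min(0),k.max(0),(k.min(0)+k.max(0))/2)
E
```

```text
time: 27.05
eef_pos: [0.5353, 0.25, 0.2279]
tcp_rot: [0.638, 0.77, -0.003, -0.002]
contact_force: [0.7, -0.8, -3.1]
opening: 0.327
finger_force: 50.3
time: 27.68
eef_pos: [0.5379, 0.2477, 0.213]
tcp_rot: [0.64, 0.768, 0.0, 0.0]
contact_force: [-0.2, -0.4, -3.7]
opening: 0.33
finger_force: 50.3
[0.53789876 0.24773874 0.21296575] [ 0.20189883 -0.14116113 14.09642878]
4257 [0.51500735 0.2345986  0.25147132] [0.55612255 0.26480028 0.25944624] [0.53556495 0.24969944 0.25545878]
```

View pics/w8.png

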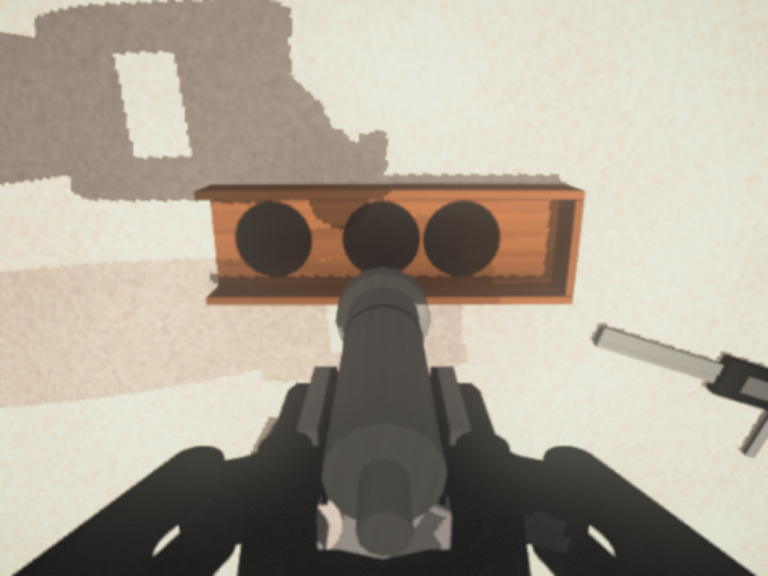

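The view shows the shaft upright, its pin at (385,520), with the middle mark centred below at (381,238) and an empty lane.

```bash
python3 -m pendant '[{"dx":0.2,"dy":-0.1,"dz":4,"twist":0},{"dx":0.2,"dy":-0.1,"dz":8,"twist":0},{"dx":0.2,"dy":-0.1,"dz":11.5,"twist":0},{"dx":0.2,"dy":-0.1,"dz":13.2,"twist":0},{"dx":0.2,"dy":-0.1,"dz":13.7,"twist":0},{"dx":0.2,"dy":-0.1,"dz":13.9,"twist":0},{"dx":0.2,"dy":-0.1,"dz":14,"twist":0},{"dx":0.2,"dy":-0.1,"dz":14,"twist":0}]'
python3 -m pendant '[{"dx":0,"dy":0,"dz":0,"twist":0},{"dx":0,"dy":0,"dz":0,"twist":0},{"dx":0,"dy":0,"dz":0,"twist":0},{"dx":0,"dy":0,"dz":0,"twist":0},{"dx":0,"dy":0,"dz":0,"twist":0}]' 65
python3 -m pendant '[{"dx":0,"dy":0,"dz":-3,"twist":0},{"dx":0,"dy":0,"dz":-9,"twist":0},{"dx":0,"dy":0,"dz":-14,"twist":0},{"dx":0,"dy":0,"dz":-14,"twist":0},{"dx":0,"dy":0,"dz":-14,"twist":0}]'
python3 - <<'E'
from h import *
s=ctrl.get_state(); c=cam("wrist"); P=cloud(c).reshape(-1,3)
k=P[(abs(P[:,2]-.116)<.004)&(np.hypot(P[:,0]-.536,P[:,1]-.2497)<.025)]
print(s["eef_pos"],len(k),k.min(0),k.max(0),(k.min(0)+k.max(0))/2,rows([.5155,-.1993,.212]))
E
```

```text
time: 28.72
eef_pos: [0.5373, 0.2503, 0.0739]
tcp_rot: [0.64, 0.769, 0.001, 0.001]
contact_force: [0.4, 0.2, -1.6]
opening: 0.329
finger_force: 50.8
time: 29.35
eef_pos: [0.5361, 0.25, 0.0723]
tcp_rot: [0.64, 0.769, -0.0, -0.0]
contact_force: [0.6, -0.5, -0.1]
opening: 0.645
finger_force: 0.0
time: 29.98
eef_pos: [0.5357, 0.2499, 0.2118]
tcp_rot: [0.64, 0.769, -0.0, -0.0]
contact_force: [-0.2, -0.1, -0.2]
opening: 0.651
finger_force: 0.0
[0.53568283 0.24986474 0.21175951] 940 [0.5223729 0.2374078 0.1120422] [0.55174245 0.26692966 0.11999655] [0.53705767 0.25216873 0.11601937] [-43.79335968 -10.10593146  -0.09982824]
```

```bash
python3 -m pendant '[{"dx":-5,"dy":-1.2,"dz":0,"twist":0},{"dx":-11,"dy":-2.5,"dz":0,"twist":0},{"dx":-17,"dy":-3.9,"dz":0,"twist":0},{"dx":-23,"dy":-5.3,"dz":0,"twist":0},{"dx":-29,"dy":-6.7,"dz":0,"twist":0},{"dx":-35,"dy":-8.1,"dz":0,"twist":0},{"dx":-40,"dy":-9.2,"dz":0,"twist":0},{"dx":-43.8,"dy":-10.1,"dz":0,"twist":0},{"dx":-43.8,"dy":-10.1,"dz":0,"twist":0},{"dx":-43.8,"dy":-10.1,"dz":0,"twist":0}]'
python3 -m pendant '[{"dx":0,"dy":0,"dz":0,"twist":0},{"dx":0,"dy":0,"dz":0,"twist":0}]'
python3 - <<'E'
from h import *
s=ctrl.get_state(); print(s["eef_pos"])
c=cam("wrist"); P=cloud(c).reshape(-1,3)
k=P[(abs(P[:,2]-.094)<.004)&(np.hypot(P[:,0]-.5155,P[:,1]+.1993)<.025)]
m=(k.min(0)+k.max(0))/2; print(len(k),k.min(0),k.max(0),m,rows([m[0],m[1],.052]))
E
```

```text
time: 31.28
eef_pos: [0.5157, -0.1983, 0.2105]
tcp_rot: [0.64, 0.769, -0.0, -0.002]
contact_force: [0.5, 0.8, -0.9]
opening: 0.648
finger_force: 0.0
time: 31.52
eef_pos: [0.5166, -0.1979, 0.2121]
tcp_rot: [0.639, 0.769, -0.0, -0.0]
contact_force: [-0.1, 0.3, 0.2]
opening: 0.649
finger_force: 0.0
[ 0.5165702  -0.19793659  0.21213738]
1067 [ 0.50077245 -0.21306535  0.09009208] [ 0.53036704 -0.18315498  0.09642065] [ 0.51556974 -0.19811017  0.09325636] [ 0.02073843 -0.10284824 16.03036387]
```

```bash
python3 -m pendant '[{"dx":0,"dy":-0.1,"dz":5,"twist":0},{"dx":0,"dy":-0.1,"dz":10,"twist":0},{"dx":0,"dy":-0.1,"dz":14,"twist":0},{"dx":0,"dy":-0.1,"dz":16,"twist":0},{"dx":0,"dy":-0.1,"dz":16,"twist":0},{"dx":0,"dy":-0.1,"dz":16,"twist":0}]'
python3 -m pendant '[{"dx":0,"dy":0,"dz":0,"twist":0},{"dx":0,"dy":0,"dz":0,"twist":0},{"dx":0,"dy":0,"dz":0,"twist":0},{"dx":0,"dy":0,"dz":0,"twist":0},{"dx":0,"dy":0,"dz":0,"twist":0}]' 0 50
python3 -m pendant '[{"dx":0,"dy":0,"dz":-1,"twist":0},{"dx":0,"dy":0,"dz":-6,"twist":0},{"dx":0,"dy":0,"dz":-12,"twist":0},{"dx":0,"dy":0,"dz":-16,"twist":0},{"dx":0,"dy":0,"dz":-16,"twist":0},{"dx":0,"dy":0,"dz":-16,"twist":0}]'
python3 -c "
from h import *
print(rows([.4627,.236,.212]))"
```

```text
time: 32.33
eef_pos: [0.5164, -0.1995, 0.0536]
tcp_rot: [0.639, 0.769, 0.0, 0.001]
contact_force: [-1.5, 0.6, 0.0]
opening: 0.65
finger_force: 0.0
time: 32.95
eef_pos: [0.5163, -0.1999, 0.0539]
tcp_rot: [0.64, 0.769, 0.0, 0.001]
contact_force: [-1.9, 0.0, 6.5]
opening: 0.331
finger_force: 49.2
time: 33.7
eef_pos: [0.5142, -0.1984, 0.2099]
tcp_rot: [0.64, 0.769, -0.0, -0.002]
contact_force: [0.2, 0.5, -4.1]
opening: 0.331
finger_force: 50.3
[43.65694356  2.83732005 -0.09805125]
```

```bash
python3 -m pendant '[{"dx":5,"dy":0.3,"dz":0,"twist":0},{"dx":11,"dy":0.7,"dz":0,"twist":0},{"dx":17,"dy":1.1,"dz":0,"twist":0},{"dx":23,"dy":1.5,"dz":0,"twist":0},{"dx":29,"dy":1.9,"dz":0,"twist":0},{"dx":35,"dy":2.3,"dz":0,"twist":0},{"dx":40,"dy":2.6,"dz":0,"twist":0},{"dx":43.6,"dy":2.8,"dz":0,"twist":0},{"dx":43.6,"dy":2.8,"dz":0,"twist":0},{"dx":43.6,"dy":2.8,"dz":0,"twist":0}]'
python3 -m pendant '[{"dx":0,"dy":0,"dz":0,"twist":0},{"dx":0,"dy":0,"dz":0,"twist":0}]'
python3 -c "
from h import *
s=ctrl.get_state(); print(s['eef_pos'],rows([.4627,.236,.052]))"
```

```text
time: 34.95
eef_pos: [0.4626, 0.2338, 0.2098]
tcp_rot: [0.639, 0.769, -0.002, -0.001]
contact_force: [0.1, -0.2, -3.3]
opening: 0.331
finger_force: 50.1
time: 35.2
eef_pos: [0.4639, 0.2336, 0.212]
tcp_rot: [0.64, 0.768, -0.0, -0.0]
contact_force: [0.1, 0.4, -4.4]
opening: 0.327
finger_force: 50.1
[0.46388255 0.23359794 0.21204565] [ 0.26034133 -0.06556898 16.00455231]
```

```bash
python3 -m pendant '[{"dx":0.2,"dy":-0.1,"dz":4,"twist":0},{"dx":0.2,"dy":-0.1,"dz":8,"twist":0},{"dx":0.2,"dy":-0.1,"dz":12,"twist":0},{"dx":0.2,"dy":-0.1,"dz":14.8,"twist":0},{"dx":0.2,"dy":-0.1,"dz":15.6,"twist":0},{"dx":0.2,"dy":-0.1,"dz":15.9,"twist":0},{"dx":0.2,"dy":-0.1,"dz":16,"twist":0},{"dx":0.2,"dy":-0.1,"dz":16,"twist":0}]'
python3 -m pendant '[{"dx":0,"dy":0,"dz":0,"twist":0},{"dx":0,"dy":0,"dz":0,"twist":0},{"dx":0,"dy":0,"dz":0,"twist":0},{"dx":0,"dy":0,"dz":0,"twist":0},{"dx":0,"dy":0,"dz":0,"twist":0}]' 60
python3 -m pendant '[{"dx":0,"dy":0,"dz":-3,"twist":0},{"dx":0,"dy":0,"dz":-9,"twist":0},{"dx":0,"dy":0,"dz":-15,"twist":0},{"dx":0,"dy":0,"dz":-20,"twist":0},{"dx":0,"dy":0,"dz":-20,"twist":0},{"dx":0,"dy":0,"dz":-20,"twist":0},{"dx":0,"dy":0,"dz":-20,"twist":0}]'
python3 - <<'E'
from h import *
s=ctrl.get_state(); c=cam("wrist"); P=cloud(c).reshape(-1,3)
for z,p in((.094,(.4627,.236)),(.116,(.536,.2497)),(.067,(.512,.024))):
    k=P[(abs(P[:,2]-z)<.004)&(np.hypot(P[:,0]-p[0],P[:,1]-p[1])<.03)]
    if len(k): print(z,len(k),k.min(0),k.max(0),(k.min(0)+k.max(0))/2)
save(c,"pics/w9.png",k=1.5)
E
```

```text
time: 36.2
eef_pos: [0.4635, 0.2365, 0.054]
tcp_rot: [0.639, 0.769, 0.001, 0.001]
contact_force: [-1.0, -1.7, 1.4]
opening: 0.331
finger_force: 50.3
time: 36.83
eef_pos: [0.4624, 0.2363, 0.0523]
tcp_rot: [0.64, 0.769, -0.0, -0.0]
contact_force: [0.0, 0.2, 0.7]
opening: 0.596
finger_force: 0.0
time: 37.7
eef_pos: [0.4613, 0.236, 0.25]
tcp_rot: [0.64, 0.769, -0.002, -0.001]
contact_force: [-0.3, 0.5, -0.5]
opening: 0.598
finger_force: 0.0
0.094 843 [0.4484321  0.22390292 0.09034136] [0.47772775 0.25316258 0.09657302] [0.46307993 0.23853275 0.09345719]
0.116 710 [0.52231816 0.23762262 0.11209127] [0.55117663 0.26696331 0.11998105] [0.5367474  0.25229297 0.11603616]
0.067 926 [ 0.48910397 -0.00149064  0.0630245 ] [0.53638648 0.04664725 0.06938677] [0.51274523 0.0225783  0.06620564]
```

View pics/w9.png

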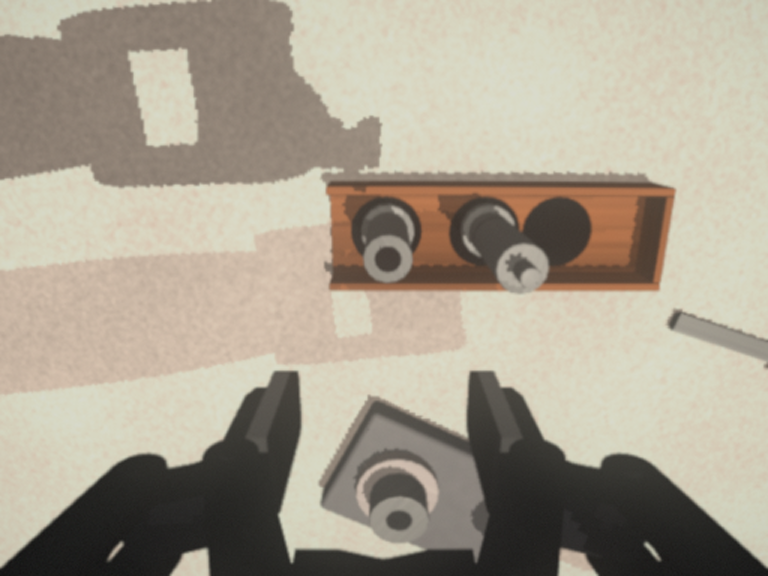

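The short shaft stands on the front mark (387,230) and the tall one on the middle mark (485,232), both upright. The collar's place is empty and the collar is still centred on the anvil. I'll hand the job in.

```bash
python3 -m pendant '[{"dx":0,"dy":0,"dz":0,"twist":0},{"dx":0,"dy":0,"dz":0,"twist":0},{"dx":0,"dy":0,"dz":0,"twist":0}]'; python3 -c "
from plant import ctrl
print(ctrl.sign_off())"
```

```text
time: 38.12
eef_pos: [0.4623, 0.2363, 0.2522]
tcp_rot: [0.64, 0.769, -0.0, -0.0]
contact_force: [-0.1, -0.5, 0.7]
opening: 0.605
finger_force: 0.0
the job is handed in; nothing more can be done
None
```

I handed the job in at 38 s of robot time (no verdict came back): the collar is centred on the anvil, and the tall shaft on the middle place and short shaft on the front place stand upright, each within about 3 mm by my last camera check; the arm went nowhere near the caliper and the two small parts.

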